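# Put the stacked hole saws away in their trays

## Robot

A 6-joint arm with a two-finger parallel gripper is mounted at the origin on the work surface. World frame = base frame: x ahead of the robot, y to its left, z up, the work surface at z = 0. Lengths are in m, angles in rad, forces in N, time in s.
With the tool pointing down it reaches from about 0.325 to 0.9 m from the base axis. Payload 6.1 kg.
Tool frame: the origin (TCP) lies midway between the tips of the shut fingers; the grasp point (between the pads) lies 19 mm behind it; z points along the fingers, y is the line along which they close (so a half turn about z gives the same grasp; the last joint's range is limited). The gripper opens to 85 mm and grips with 20 to 120 N. Pads are 22 mm wide; open, the fingers measure 114 mm over their backs; the gripper's body (76 mm by 85 mm) begins 54 mm behind the grasp point. The pads swing forward as they close: fully open they stand 13 mm farther back than shut.
Start: joints at [-1.411, 0.22, 1.526, -0, 1.395, -0.126], TCP at [0.176, -0.6, 0.231] pointing down, gripper open.
Joint ranges: [-2.98, 2.98], [-0.91, 2.08], [0.09, 2.57], [-1.24, 4.39], [0.2, 2.65], [-2.68, 2.68]. Speed limits (rad/s): [2.57, 2.57, 3.01, 3.14, 3.14, 3.14].

## Interface

Orientations are given as [roll, pitch, yaw] about the fixed x, y, z axes, in that order (R = Rz(yaw) Ry(pitch) Rx(roll)).
In Python, from plant import movep, move_l, set_joints, gripper_to, hold, inverse_kinematics, observe, get_image, get_calibration, Unreachable, job_done gives the robot as it stands. Calls block until the motion is done:
- movep(position, orientation): joint-space move of the TCP to a pose.
- move_l(position, feed=0.15, rotation=None, max_force=None): straight line of the TCP; rotation=None keeps the orientation; feed is the mean speed in m/s. With max_force (N) it stops when the force on the tool has changed by that much, and returns True; else False.
- set_joints(angles): joint-space move.
- gripper_to(opening, f_grip=None): finger opening in m; f_grip is the grip in N (None keeps the last); returns when the fingers have stopped.
- hold(seconds).
- inverse_kinematics(position, orientation): joint angles nearest the present ones, or None.
- observe(): the state.
- get_image(name): name is "side" or "top" or "wrist"; returns (picture, depth): 420x560x3 uint8, red, green, blue; 420x560 float32, m along the optical axis (not along the pixel's ray), 0 where there is no reading.
- get_calibration(name): a dict with "intrinsics" (3x3 intrinsics, pixels), "dist_coeffs" ([k1, k2, p1, p2, k3] as OpenCV has them; the pictures are not rectified), "world_from_camera" (4x4, takes a point from camera to world coordinates). Camera axes: x right, y down, z forward; pixel columns grow to the right and rows downward; lengths in m; the calibration is good to about 2 mm. A picture is of the moment at which its call begins: read the wrist's pose just before it. get_calibration takes no time and is no camera call; for the wrist camera it gives the pose at the moment of the call.
A pose or a line that the arm cannot do raises Unreachable and nothing moves.
- job_done(): hands the job in; it is judged then, once.
The state is a dict: "time_s": time; "q": joint angles; "joint_velocities": joint speeds; "joint_torque": joint torques, N m; "eef_pos": TCP position; "tcp_rot": TCP orientation; "ft_force": force on the tool from outside, world axes, zero at the start; "torque": the same for the moment, N m; "opening": finger opening in m; "grasp_force": force on a finger pad.
Only numpy, scipy, OpenCV 4.12 (cv2) and the standard library are available. Lean on these libraries where they do the work, as an engineer would, in place of code of your own. Each camera call takes 0.05 s, during which the arm holds its last target. There are 200 camera calls.

## Task

Take the stack of four hole saws apart one at a time from the top, and stand each one upright in the storage tray of its own colour, flat on the floor inside the rim, before you take the next. Set each down rather than dropping it, never tip one over, and leave the oil bottle and the wire brush where they are.

Things in the scene. Friction and masses are not known exactly. Their poses are not given: they have to be found in the camera images.
- red_saw (a point): red hole saw: an upright closed cylinder, mouth down, flat red top with a dark centre hole, 23 mm in diameter and 40 mm high, about 70 g; at the start the top one of the stack, only resting there, its axis up to about 3 mm from that of the one below. The point is its centre, half-way up (20 mm above its underside); z is its axis, up; it is round, so its yaw does not matter.
- yellow_saw (a point): yellow hole saw: an upright closed cylinder, mouth down, flat yellow top with a dark centre hole, 38 mm in diameter and 40 mm high, about 120 g; at the start second from the top, only resting there, its axis up to about 3 mm from that of the one below. The point is its centre, half-way up (20 mm above its underside); z is its axis, up; it is round, so its yaw does not matter.
- blue_saw (a point): blue hole saw: an upright closed cylinder, mouth down, flat blue top with a dark centre hole, 53 mm in diameter and 40 mm high, about 180 g; at the start third from the top, only resting there, its axis up to about 3 mm from that of the one below. The point is its centre, half-way up (20 mm above its underside); z is its axis, up; it is round, so its yaw does not matter.
- green_saw (a point): green hole saw: an upright closed cylinder, mouth down, flat green top with a dark centre hole, 68 mm in diameter and 40 mm high, about 260 g; at the start the bottom one, standing on the bench. The point is its centre, half-way up (20 mm above its underside); z is its axis, up; it is round, so its yaw does not matter.
- red_tray (a point): red storage tray, screwed to the bench: a round dish with a black floor 3 mm above the bench and a thin red rim, 41 mm inside and 53 mm outside, whose top is 7 mm above the bench (4 mm above the floor). For the 23 mm red saw, which stands on the floor with 9 mm of play all round. The point is the centre of the floor's upper surface; z is up.
- yellow_tray (a point): yellow storage tray, screwed to the bench: a round dish with a black floor 3 mm above the bench and a thin yellow rim, 56 mm inside and 68 mm outside, whose top is 7 mm above the bench (4 mm above the floor). For the 38 mm yellow saw, which stands on the floor with 9 mm of play all round. The point is the centre of the floor's upper surface; z is up.
- blue_tray (a point): blue storage tray, screwed to the bench: a round dish with a black floor 3 mm above the bench and a thin blue rim, 71 mm inside and 83 mm outside, whose top is 7 mm above the bench (4 mm above the floor). For the 53 mm blue saw, which stands on the floor with 9 mm of play all round. The point is the centre of the floor's upper surface; z is up.
- green_tray (a point): green storage tray, screwed to the bench: a round dish with a black floor 3 mm above the bench and a thin green rim, 86 mm inside and 98 mm outside, whose top is 7 mm above the bench (4 mm above the floor). For the 68 mm green saw, which stands on the floor with 9 mm of play all round. The point is the centre of the floor's upper surface; z is up.
- oil_bottle (a point): white bottle (black cap, paper label) of cutting oil standing on the bench, 52 mm in diameter, 130 mm high, beside the work; the point is half-way up. To be left alone. (A heavy fixed bench vice, about 180 mm high, stands well outside the work at the left edge of the bench, around x 0.42, y 0.66, within 0.2 m of there.)
- wire_brush (a point): wire brush lying on the bench beside the work, on its side, wooden back with a row of dark bristles, 200 x 40 x 26 mm, along its own x axis; the point is its centre, half-way up. To be left alone.
Things that resemble listed ones, but are neither listed nor needed, are in the scene too. Leave any orange or pink look-alike of the part that bears yellow_saw alone. There is more than one size of the part that bears red_saw; the job needs the smallest.

How it is judged:
On the way, in this order (a step that is already met when the one before it is completed fails the run):
1. the red saw stands released, upright and at rest in the red tray (horizontal distance between red_saw and red_tray below 0.0105 m and z of red_saw in the frame of red_tray between 0.0175 and 0.0225 m and angle between red_saw's own z axis and vertical below 0.08 rad and contact force between the fingers and saw_red below 0.1 N and linear speed of saw_red below 0.02 m/s), for 0.2 s.
2. the yellow saw stands released, upright and at rest in the yellow tray (horizontal distance between yellow_saw and yellow_tray below 0.0105 m and z of yellow_saw in the frame of yellow_tray between 0.0175 and 0.0225 m and angle between yellow_saw's own z axis and vertical below 0.08 rad and contact force between the fingers and saw_yellow below 0.1 N and linear speed of saw_yellow below 0.02 m/s), for 0.2 s.
3. the blue saw stands released, upright and at rest in the blue tray (horizontal distance between blue_saw and blue_tray below 0.0105 m and z of blue_saw in the frame of blue_tray between 0.0175 and 0.0225 m and angle between blue_saw's own z axis and vertical below 0.08 rad and contact force between the fingers and saw_blue below 0.1 N and linear speed of saw_blue below 0.02 m/s), for 0.2 s.
4. the green saw stands released, upright and at rest in the green tray (horizontal distance between green_saw and green_tray below 0.0105 m and z of green_saw in the frame of green_tray between 0.0175 and 0.0225 m and angle between green_saw's own z axis and vertical below 0.08 rad and contact force between the fingers and saw_green below 0.1 N and linear speed of saw_green below 0.02 m/s), for 0.2 s.
At the end, for the whole second after the job is handed in: Each of the four saws stands upright (within 0.08 rad) on the floor of the tray of its own colour: its centre within 10.5 mm sideways of the tray's centre (anywhere inside the rim) and 17.5 to 22.5 mm above the tray's floor; all are released and at rest (all of step 1 and all of step 2 and all of step 3 and all of step 4); the robot touches nothing.
It fails at once if the oil bottle is moved by more than 20 mm or tipped (distance of oil_bottle from where it was at the start of the episode above 0.02 m or angle between oil_bottle's own z axis and vertical above 0.4 rad).
It fails at once if the wire brush is moved by more than 20 mm or tipped (distance of wire_brush from where it was at the start of the episode above 0.02 m or angle between wire_brush's own z axis and vertical above 0.4 rad).
It fails at once if a saw is tipped by more than 0.6 rad (angle between any of red_saw, yellow_saw, blue_saw, green_saw's own z axis and vertical above 0.6 rad).
It fails at once if a saw is dropped or flung (over 0.7 m/s, a fall of about 25 mm, out of the fingers) ((linear speed of saw_red above 0.7 m/s and contact force between the fingers and saw_red below 0.1 N) or (linear speed of saw_yellow above 0.7 m/s and contact force between the fingers and saw_yellow below 0.1 N) or (linear speed of saw_blue above 0.7 m/s and contact force between the fingers and saw_blue below 0.1 N) or (linear speed of saw_green above 0.7 m/s and contact force between the fingers and saw_green below 0.1 N)).
It also fails if it takes over 115 s, if anything falls off the work surface, if the arm or the gripper's body presses on something with over 40 N, if the wrist force passes 120 N, or if a joint passes its speed limit or range.

## Working session

There is one attempt and no reset: what is moved stays moved. The work goes in short steps, each a Python script; the robot and the scene stay as the last script left them, time stands still between calls to the robot, and variables do not carry over. Pictures are saved under pics/ and viewed, at most 14 in all, crops included, and the job is handed in when it is done.

```bash
mkdir -p pics; ls
python3 - <<'E'
from plant import *
import cv2,numpy as np
for n in ("top","side"):
    im,d=get_image(n); cv2.imwrite(f"pics/{n}0.png",im[...,::-1]); np.savez(f"{n}0.npz",im=im,d=d)
    c=get_calibration(n); print(n,np.round(c["intrinsics"],1).tolist(),c["dist_coeffs"],np.round(c["world_from_camera"],3).tolist())
o=observe(); print(o["time_s"],o["tcp_rot"],o["opening"])
E
```

```text
pics
top [[543.2, 0.0, 274.0], [0.0, 543.2, 214.9], [0.0, 0.0, 1.0]] [0.04886 0.      0.      0.      0.     ] [[0.014, -0.989, 0.148, 0.337], [-1.0, -0.015, -0.01, -0.001], [0.012, -0.148, -0.989, 1.307], [0.0, 0.0, 0.0, 1.0]]
side [[477.0, 0.0, 286.3], [0.0, 477.0, 212.3], [0.0, 0.0, 1.0]] [-0.07589522  0.          0.          0.          0.        ] [[-0.739, -0.396, 0.544, -0.142], [-0.673, 0.431, -0.601, 0.737], [0.003, -0.811, -0.585, 0.816], [0.0, 0.0, 0.0, 1.0]]
0.1 [-3.13984111e+00 -2.18136344e-04  2.85826831e-01] 0.08542941049954424
```

View pics/top0.png

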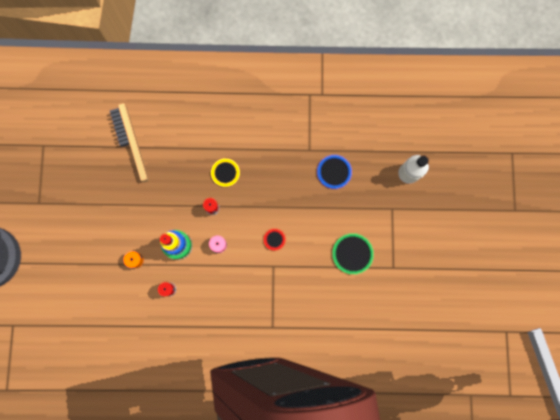

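View pics/side0.png

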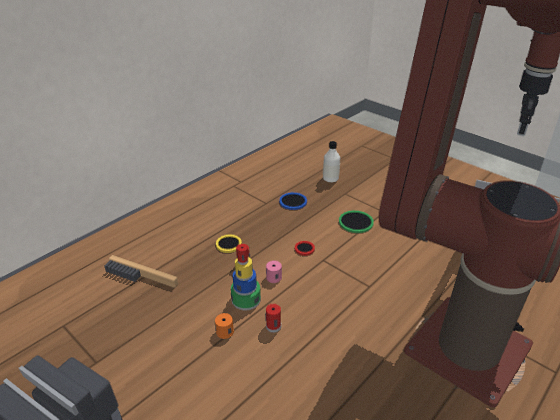

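The top view shows the stack at about (172,243). The trays are red (274,239), yellow (225,172), blue (334,171) and green (353,254). The look-alikes are red at (210,206) and (165,289), pink at (217,244) and orange at (132,259). The side view agrees: the stack is at about (244,275) with red on top at (243,252).

```bash
cat > h.py <<'E'
from plant import *
import cv2,numpy as np
def ray(px,c,z):
    u=cv2.undistortPoints(np.array([[px]],float),np.array(c["intrinsics"]),np.array(c["dist_coeffs"]))[0,0]
    T=np.array(c["world_from_camera"]); d=T[:3,:3]@[u[0],u[1],1]; o=T[:3,3]
    return o+d*(z-o[2])/d[2]
def pt(px,dep,c):
    u=cv2.undistortPoints(np.array([[px]],float),np.array(c["intrinsics"]),np.array(c["dist_coeffs"]))[0,0]
    T=np.array(c["world_from_camera"]); return T[:3,:3]@(np.array([u[0],u[1],1])*dep)+T[:3,3]
H={"red":[(0,5),(174,180)],"yellow":[(24,35)],"blue":[(105,125)],"green":[(45,85)],"orange":[(8,20)],"pink":[(150,173)]}
def mask(im,col,s=110,v=60):
    h=cv2.cvtColor(im,cv2.COLOR_RGB2HSV); m=0
    for a,b in H[col]: m=m|cv2.inRange(h,(a,s if col!="pink" else 60,v),(b,255,255))
    if col=="red": m=m&cv2.inRange(h,(0,190,v),(180,255,255))
    if col=="orange": m=m&cv2.inRange(h,(0,220,150),(180,255,255))
    return m
def blobs(m,amin=40):
    cs,_=cv2.findContours(m,cv2.RETR_EXTERNAL,cv2.CHAIN_APPROX_NONE)
    return [c for c in cs if cv2.contourArea(c)>amin]
E
python3 - <<'E'
from h import *
for n in ("top","side"):
    f=np.load(n+"0.npz"); im,d=f["im"],f["d"]; c=get_calibration(n)
    for col in H:
        for b in blobs(mask(im,col)):
            (x,y),ax,_=cv2.fitEllipse(b)
            if ax[1]>80: continue
            z=d[int(y),int(x)]
            print(n,col,(round(x),round(y)),np.round(ax,1),"z.007",np.round(ray((x,y),c,.007)[:2],3),"depth pt",np.round(pt((x,y),z,c),3))
E
```

```text
top red (165, 289) [12.9 14.8] z.007 [0.351 0.241] depth pt [0.35  0.232 0.052]
top red (165, 239) [ 7.4 11.2] z.007 [0.469 0.246] depth pt [0.453 0.216 0.163]
top red (274, 239) [20.2 20.7] z.007 [ 0.473 -0.015] depth pt [ 0.473 -0.015  0.002]
top red (210, 205) [13.1 13.9] z.007 [0.554 0.142] depth pt [0.544 0.136 0.064]
top yellow (168, 241) [15.3 18.2] z.007 [0.465 0.239] depth pt [0.45  0.211 0.159]
top yellow (225, 172) [26.9 27.9] z.007 [0.635 0.107] depth pt [0.637 0.108 0.001]
top blue (171, 241) [20.9 25.9] z.007 [0.463 0.232] depth pt [0.45  0.208 0.142]
top blue (334, 171) [31.8 33.1] z.007 [ 0.642 -0.159] depth pt [ 0.642 -0.159  0.004]
top green (352, 254) [39.5 40.6] z.007 [ 0.441 -0.203] depth pt [ 0.442 -0.204  0.001]
top green (174, 243) [26.7 29.5] z.007 [0.459 0.223] depth pt [0.448 0.204 0.121]
top orange (133, 259) [14.9 18.3] z.007 [0.419 0.32 ] depth pt [0.417 0.313 0.038]
top pink (217, 244) [14.8 15.8] z.007 [0.46  0.121] depth pt [0.457 0.118 0.039]
side red (242, 252) [ 9.7 18. ] z.007 [0.575 0.116] depth pt [0.445 0.228 0.153]
side yellow (244, 267) [16.2 21.8] z.007 [0.531 0.152] depth pt [0.44  0.231 0.116]
side yellow (228, 243) [15.8 23. ] z.007 [0.629 0.115] depth pt [0.635 0.111 0.001]
side blue (244, 280) [22.2 26.9] z.007 [0.497 0.183] depth pt [0.439 0.233 0.08 ]
side blue (293, 201) [16.4 26.9] z.007 [ 0.635 -0.15 ] depth pt [ 0.644 -0.159 -0.002]
side green (245, 291) [27.3 32. ] z.007 [0.466 0.209] depth pt [0.433 0.237 0.051]
side green (356, 221) [20.9 33.7] z.007 [ 0.436 -0.194] depth pt [ 0.439 -0.199  0.002]
side pink (273, 271) [15.2 22.4] z.007 [0.465 0.113] depth pt [0.441 0.138 0.039]
```

Run:
```python
from h import *
import math
for yaw in (math.radians(132),math.radians(-48)):
    for p in ([.453,.215,.35],[.473,-.015,.2],[.635,.108,.2],[.642,-.159,.2],[.441,-.203,.2],[.441,-.203,.01],[.453,.215,.01]):
        q=inverse_kinematics(p,[math.pi,0,yaw]); print(p, None if q is None else np.round(q,2))
movep([.453,.215,.33],[math.pi,0,math.radians(-48)])
c=get_calibration("wrist"); im,d=get_image("wrist"); cv2.imwrite("pics/w0.png",im[...,::-1]); np.savez("w0.npz",im=im,d=d,T=c["world_from_camera"])
print(observe()["time_s"],observe()["eef_pos"]); print(np.round(c["intrinsics"],1).tolist(),c["dist_coeffs"],np.round(c["world_from_camera"],3).tolist())
```

```text
[0.453, 0.215, 0.35] [ 0.29 -0.13  1.67  0.    1.6  -0.45]
[0.473, -0.015, 0.2] [-0.2  -0.12  1.94  0.    1.32 -0.93]
[0.635, 0.108, 0.2] [ 0.05  0.29  1.51  0.    1.35 -0.69]
[0.642, -0.159, 0.2] [-0.36  0.33  1.46  0.    1.36 -1.09]
[0.441, -0.203, 0.2] [-0.59 -0.09  1.92  0.    1.32 -1.33]
[0.441, -0.203, 0.01] [-0.59  0.18  2.04  0.    0.92 -1.33]
[0.453, 0.215, 0.01] [ 0.29  0.21  2.    0.    0.93 -0.45]
[0.453, 0.215, 0.35] None
[0.473, -0.015, 0.2] [-0.2  -0.12  1.94 -0.    1.32  2.21]
[0.635, 0.108, 0.2] [ 0.05  0.29  1.51 -0.    1.35  2.45]
[0.642, -0.159, 0.2] [-0.36  0.33  1.46 -0.    1.36  2.05]
[0.441, -0.203, 0.2] [-0.59 -0.09  1.92 -0.    1.32  1.81]
[0.441, -0.203, 0.01] [-0.59  0.18  2.04 -0.    0.92  1.81]
[0.453, 0.215, 0.01] NoneTraceback (most recent call last):
  File "<stdin>", line 6, in <module>
plant.Unreachable: the arm cannot take that pose within its joint ranges
```

Run:
```python
from h import *
import math
movep([.453,.215,.33],[math.pi,0,math.radians(132)])
c=get_calibration("wrist"); im,d=get_image("wrist"); cv2.imwrite("pics/w0.png",im[...,::-1]); np.savez("w0.npz",im=im,d=d,T=c["world_from_camera"])
print(observe()["time_s"],observe()["eef_pos"]); print(np.round(c["intrinsics"],1).tolist(),c["dist_coeffs"],np.round(c["world_from_camera"],3).tolist())
for col in ("red","yellow","blue","green"):
    for b in blobs(mask(im,col),150):
        (x,y),ax,_=cv2.fitEllipse(b); print(col,(round(x),round(y)),np.round(ax),np.round(pt((x,y),d[int(y),int(x)],c),3) if 0<y<420 and 0<x<560 else '')
```

```text
3.1833 [0.45330096 0.21443136 0.32983901]
[[333.6, 0.0, 281.1], [0.0, 333.6, 206.1], [0.0, 0.0, 1.0]] [-0.02182298  0.          0.          0.          0.        ] [[0.744, 0.638, 0.198, 0.403], [0.668, -0.711, -0.221, 0.27], [-0.0, 0.297, -0.955, 0.473], [0.0, 0.0, 0.0, 1.0]]
red (193, 274) [27. 30.] [ 0.472 -0.015  0.005]
red (295, 251) [21. 22.] [0.545 0.139 0.059]
red (285, 181) [20. 22.] [0.454 0.219 0.161]
red (228, 95) [25. 27.] [0.35  0.234 0.058]
yellow (322, 284) [39. 43.] [0.636 0.108 0.003]
yellow (284, 173) [30. 38.] [0.448 0.224 0.16 ]
blue (284, 168) [40. 43.] [0.446 0.226 0.15 ]
green (98, 323) [17. 35.] [0.404 0.186 0.388]
green (284, 163) [48. 53.] [0.446 0.226 0.119]
```

View pics/w0.png

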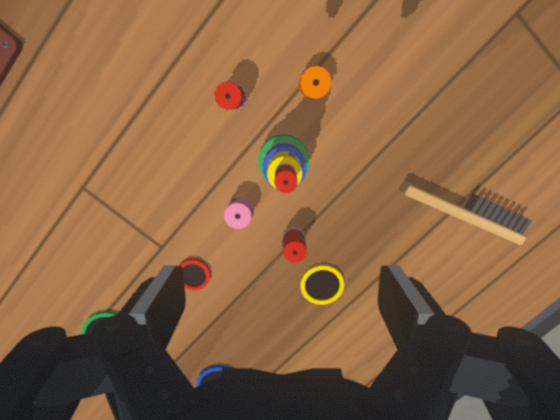

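The wrist view shows the stack at (285,170), with the red top at (286,181). All four trays agree with the top view to about 2 mm. Next I go closer and refine the position of the red top.

```bash
cat >> h.py <<'E'
import math
R=[math.pi,0,math.radians(132)]
def look(name,crop=None):
    c=get_calibration("wrist"); im,d=get_image("wrist"); np.savez(name+".npz",im=im,d=d,T=c["world_from_camera"])
    return im,d,c
def top(im,d,c,col,z,near,tol=.006):
    """points of colour col whose depth height is z: circle centre of the top face"""
    v,u=np.nonzero(mask(im,col,90,40)); P=np.array([pt((a,b),d[b,a],c) for a,b in zip(u,v)])
    k=(abs(P[:,2]-z)<tol)&(np.hypot(*(P[:,:2]-near).T)<.06)
    (x,y),r=cv2.minEnclosingCircle(P[k][:,:2].astype(np.float32)*1000)
    return np.array([x,y])/1000,r/1000,int(k.sum()),np.median(P[k][:,2])
E
python3 - <<'E'
from h import *
move_l([.453,.217,.235],feed=.15)
im,d,c=look("w1"); cv2.imwrite("pics/w1.png",im[...,::-1])
for col,z in (("red",.16),("yellow",.12),("blue",.08),("green",.04)):
    print(col,top(im,d,c,col,z,[.453,.217]))
E
```

```text
red (array([0.45443774, 0.21865291]), 0.01125963306427002, 698, np.float64(0.16064795127466217))
yellow (array([0.45341733, 0.21840138]), 0.01862492752075195, 684, np.float64(0.12064804660610562))
blue (array([0.45433566, 0.21749042]), 0.02590900230407715, 608, np.float64(0.08065293009702576))
green (array([0.45388339, 0.21717853]), 0.033454994201660156, 710, np.float64(0.040657071226632674))
```

View pics/w1.png

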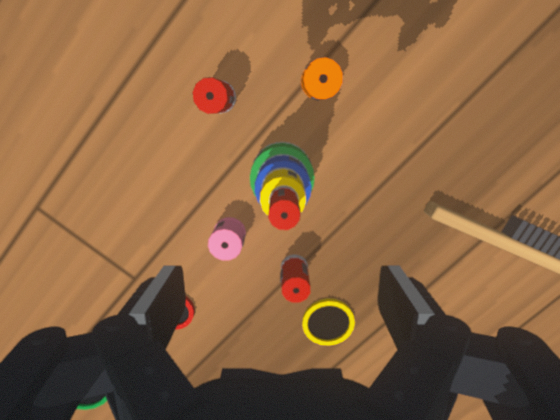

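The red, yellow, blue and green tops are concentric to about 1 mm, and their radii match the sizes given. I'll pick and place the red saw.

```bash
cat >> h.py <<'E'
TRAY={"red":(.472,-.015),"yellow":(.636,.108),"blue":(.642,-.159),"green":(.441,-.203)}
DIA={"red":.023,"yellow":.038,"blue":.053,"green":.068}
def run(col,under,xy,grip,dz,tray=None):
    t=tray if tray is not None else TRAY[col]; D=DIA[col]; x,y=xy
    gripper_to(min(D+.022,.085),grip)
    move_l([x,y,under+.065]); move_l([x,y,under+dz],feed=.06)
    gripper_to(D-.006,grip); o=observe(); print("gripped",o["opening"],o["grasp_force"])
    if abs(o["opening"]-D)>.004: print("BAD GRIP"); return
    move_l([x,y,under+dz+.015],feed=.05); zt=max(.17,under+dz+.03); move_l([x,y,zt],feed=.15)
    print("lifted",observe()["opening"],observe()["grasp_force"])
    move_l([t[0],t[1],zt],feed=.22); move_l([t[0],t[1],.003+dz+.02],feed=.15); hold(.2)
    print("touch",move_l([t[0],t[1],.003+dz-.003],feed=.015,max_force=4),observe()["eef_pos"])
    gripper_to(min(D+.014,.085)); hold(.2)
    z=observe()["eef_pos"][2]; move_l([t[0],t[1],z+.06],feed=.1); move_l([t[0],t[1],.22],feed=.2)
    im,d,c=look("p_"+col); print("placed",top(im,d,c,col,.043,t),"tray",t,observe()["time_s"])
    return im
E
python3 - <<'E'
from h import *
im=run("red",.12,(.4544,.2187),25,.009)
if im is not None: cv2.imwrite("pics/p_red.png",im[...,::-1])
E
```

```text
gripped 0.022026663333812372 24.596098959445953
lifted 0.02229154337851935 24.544149041175842
touch True [ 0.47195601 -0.01498329  0.01260048]
placed (array([ 0.47188541, -0.01530485]), 0.011381184577941895, 389, np.float64(0.04367474309887759)) tray (0.472, -0.015) 12.9917
```

Run:
```python
from h import *
move_l([.453,.217,.22],feed=.25)
im,d,c=look("w2")
for col,z in (("yellow",.12),("blue",.08),("green",.04)):
    print(col,top(im,d,c,col,z,[.453,.217]))
print(observe()["time_s"])
```

```text
yellow (array([0.45399054, 0.21811589]), 0.0188147029876709, 1774, np.float64(0.1207081281705445))
blue (array([0.45484006, 0.2173199 ]), 0.025805797576904297, 635, np.float64(0.08068456993548778))
green (array([0.4540123 , 0.21710506]), 0.03342629623413086, 757, np.float64(0.04065766167317775))
14.125
```

View pics/p_red.png

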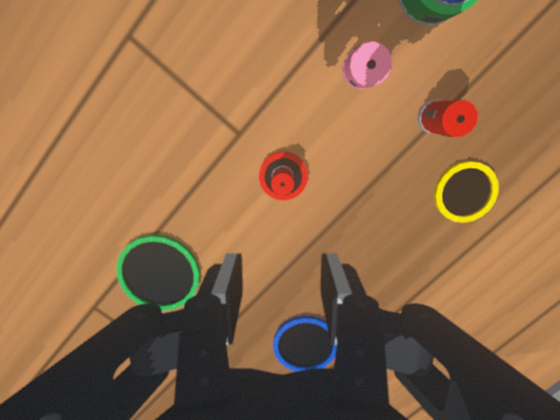

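The red saw stands centred in its tray at (283,185), and its measured centre is within 0.5 mm of the tray's. Next is yellow.

Run:
```python
from h import *
im=run("yellow",.08,(.454,.2181),30,.008)
if im is not None:
    cv2.imwrite("pics/p_yellow.png",im[...,::-1])
    move_l([.453,.217,.22],feed=.25)
    im,d,c=look("w3")
    for col,z in (("blue",.08),("green",.04)): print(col,top(im,d,c,col,z,[.453,.217]))
```

```text
gripped 0.0372138233489955 30.238232910633087
lifted 0.037450304590575745 30.180078148841858
touch True [0.63588572 0.10800126 0.01169145]
placed (array([0.63580566, 0.10774363]), 0.018873340606689454, 1110, np.float64(0.0437313004135127)) tray (0.636, 0.108) 23.35
blue (array([0.45530676, 0.21708664]), 0.026287034988403322, 2582, np.float64(0.08071316144325053))
green (array([0.45367932, 0.21729588]), 0.03337290954589844, 769, np.float64(0.04067102034694009))
```

Run:
```python
from h import *
f=np.load("p_red.npz"); c=get_calibration("wrist"); c["world_from_camera"]=f["T"]
for b in blobs(mask(f["im"],"green")):
    (x,y),ax,_=cv2.fitEllipse(b); print("green tray",(x,y),ray((x,y),c,.006))
im=run("blue",.04,(.4553,.2171),35,.007)
if im is not None:
    cv2.imwrite("pics/p_blue.png",im[...,::-1])
    move_l([.453,.217,.22],feed=.25)
    im,d,c=look("w4")
    print(top(im,d,c,"green",.04,[.453,.217]))
```

```text
green tray (157.7058868408203, 272.268798828125) [ 0.43932426 -0.20157325  0.006     ]
green tray (436.6025695800781, 6.781548500061035) [0.4708126  0.20532298 0.006     ]
gripped 0.052025496053972387 37.03911781311035
lifted 0.05200701513527894 36.91303610801697
touch True [ 0.64192032 -0.15899019  0.01075889]
placed (array([ 0.64176483, -0.15900307]), 0.026398294448852538, 2159, np.float64(0.04377376747735817)) tray (0.642, -0.159) 35.15
(array([0.4543869 , 0.21708557]), 0.03363454818725586, 3367, np.float64(0.040762726134827176))
```

View pics/p_blue.png

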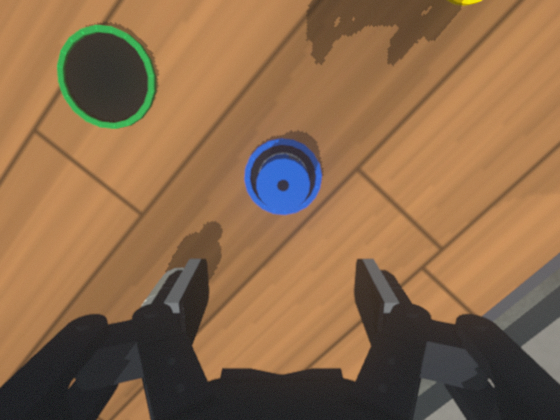

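The blue saw is centred in its tray at (283,180). Green is last.

Run:
```python
from h import *
im=run("green",0,(.4544,.2171),45,.006,(.4405,-.2025))
if im is not None: cv2.imwrite("pics/p_green.png",im[...,::-1])
t,_=get_image("top"); cv2.imwrite("pics/top1.png",t[...,::-1])
```

```text
gripped 0.06662150390904233 50.54908096790314
lifted 0.06661100096607345 50.69498419761658
touch True [ 0.44039477 -0.20244842  0.00977773]
placed (array([ 0.44036938, -0.20267458]), 0.033970394134521485, 3519, np.float64(0.04376787552740302)) tray (0.4405, -0.2025) 48.2917
```

View pics/p_green.png

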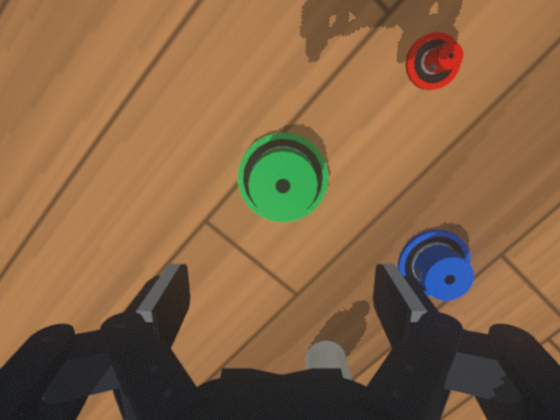

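View pics/top1.png

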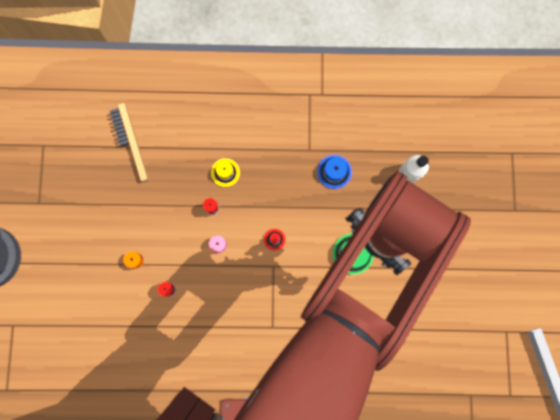

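The green saw is centred in its tray at (283,180). In the top view, red (274,239), yellow (225,171) and blue (335,169) all stand in their trays, and the bottle and brush have not moved.

```bash
python3 -c "
from plant import *
print(job_done())"
```

```text
the job is handed in; nothing more can be done
None
```

All four saws stand upright and released in the trays of their own colours, each within about 1 mm of the tray centre by the wrist camera. The oil bottle and wire brush were left where they were, and the job is handed in (about 48 s on the robot clock, no verdict returned).

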